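# Lock the tool chest and take the key out

## Robot

A 6-joint arm with a two-finger parallel gripper is mounted at the origin on a cart in front of the work surface, level with it; the furniture and walls round the work are solid. World frame = base frame: x ahead of the robot, y to its left, z up, the work surface at z = 0. Lengths are in m, angles in rad, forces in N, time in s.
With the tool pointing down it reaches from about 0.375 to 0.975 m from the base axis. Payload 3.8 kg.
Tool frame: the origin (TCP) lies at the very end of the fingers, on their centre line; the grasp point (between the pads) lies 19 mm behind it; z points along the fingers, y is the line along which they close (so a half turn about z gives the same grasp; the last joint's range is limited). The gripper opens to 85 mm and grips with 20 to 120 N. Pads are 22 mm wide; open, the fingers measure 114 mm over their backs; the gripper's body (76 mm by 85 mm) begins 54 mm behind the grasp point. The pads swing forward as they close: fully open they stand 13 mm farther back than shut.
Start: joints at [1.103, 0.264, 1.604, -0, 1.274, -0.037], TCP at [0.282, 0.613, 0.231] pointing down, gripper open.
Joint ranges: [-2.63, 2.63], [-0.94, 2.18], [0.31, 2.57], [-1.31, 4.45], [0, 2.66], [-2.55, 2.55]. Speed limits (rad/s): [2.57, 2.57, 3.14, 3.14, 3.14, 3.14].

## Interface

Orientations are given as a rotation vector (axis times angle).
In Python, from workcell import monitor, viewer, job gives the robot as it stands. The module is installed in compiled form; this text tells all that it offers.
- The arm moves only by the tool step_arm, never from a script. Its argument "series" is one flat list of numbers, 4 for each row, row after row: the shift along the tool's x, y, z in m, then the turn about the tool's z in rad. A call has 1 to 8 rows; each row is the pose to reach, as a shift and turn from the pose commanded when the call began, along the tool's axes at that moment; what a row does not reach only later rows make up. A row lasts 1/8 s, in which the tool goes at most 62.5 mm and 10.7 degrees, less where a joint would pass 70% of its speed; a pose out of reach is approached as far as the arm can. A call with a gripper value outside its range is refused whole. "gripper" is the opening, from 0 (shut) to 1 (fully open), set as the call begins (left out, the last holds). The fingers move at their own pace and stop on an object; "newtons" is the grip in N (left out, the last holds). Time passes only in rows, so rows that repeat a pose let the fingers close. It gives the time, the measured TCP pose, the force, the opening and the grip force at its end, in the units of the state.
- monitor.read_state(): the state, without advancing time (a new reading comes with each control period).
- viewer.read_camera(name): name is "side" or "top" or "wrist"; returns a dict with "image" (480x640x3 uint8, red, green, blue), "intrinsics" (3x3 intrinsics, pixels), "T" (4x4, takes a point from camera to world coordinates); the wrist camera has in their place "hand_eye" (4x4, takes a point from camera to tool coordinates, whose origin is the TCP and whose axes are the flange's). Camera axes: x right, y up, looking along -z (the intrinsics and any distortion apply to the point x, -y, -z); pixel columns grow to the right and rows downward; lengths in m; the calibration is good to about 2 mm. A picture is of the moment at which its call begins: read the wrist's pose just before it. There is no depth.
- job.finish_job(): hands the job in; it is judged then, once.
Trained networks look in a picture, given as the dict that the camera call returned (one of the last four; its "shot" number tells which), for a name from the list of things; names that differ only in an ending like _2 or _b are one class to them, and where a whole thing is asked for, a point or a joint stands for the part that bears it (a point fixed in the world has none). Each returns a list of dicts, best first, with "score" (0 to 1); they miss things now and then, are a little off and sometimes report something else, mostly with a low value. They report only what shows in the picture. A call takes as long as a camera call. They do not tell look-alikes from the thing itself.
- viewer.boxes_of(picture, label): "extent" ([centre column, centre row, width, height] in pixels, round what is visible of it).
- viewer.spot_point(picture, label): "point" ([column, row] in pixels: a listed point, or the origin of a listed thing).
The state is a dict: "time": time; "q": joint angles; "joint_vel": joint speeds; "joint_torque": joint torques, N m; "tool_pos": TCP position; "tcp_rot": TCP orientation; "wrist_force": force on the tool from outside, world axes, zero at the start; "torque": the same for the moment, N m; "width": opening from 0.0 (shut) to 1.0 (fully open); "grip_force": force on a finger pad.
Only numpy, scipy, OpenCV 4.12 (cv2) and the standard library are available. Lean on these libraries where they do the work, as an engineer would, in place of code of your own. Each camera call takes 0.05 s, during which the arm holds its last target. There are 200 camera calls.

## Task

Lock the grey tool chest: take the key from its wooden block, push it fully into the lock on the lid, turn it clockwise until the bolt comes up firm against the back of its keeper, then turn it back to the one position where it comes out, draw it out and stand it back in its block. Feel for the fit and for the stop and never force the key in the lock, leave the bolt thrown, and do not disturb the thread spool, the oil bottle or the roll of tape.

Things in the scene. Friction and masses are not known exactly. Their poses are not given: they have to be found in the camera images.
- key_bow (a point): Centre of the flat bow of a loose steel key that stands upright in the wooden block; on the key's axis. z up along the axis, x along the bow. Bow 28 mm wide (x), 8 mm thick (y: grip across this), 26 mm high (13 mm above and below this point). Below it an 8 mm stem, then a round collar 24 mm across, 21 to 25 mm below this point.
- key_tip (a point): Centre of the key's lower end, on its axis, 49 mm below key_bow; same axes. Below the collar the shank is round, 12 mm across, 24 mm long, with a chamfered end. A lug 6 mm wide sticks out from the shank's lowest 5.5 mm to key -x, reaching 13 mm from the axis.
- key: The same key (45 g), origin at its lower end, same axes. It goes into and out of the lock only with its lug at the keyhole's notch: key yaw equal to the keyhole's within about 5 degrees.
- keyhole (a point): Nominal centre of the keyhole, top of the lock's round steel plate (4 mm thick), 86 mm above the worktop; z up, chest axes. The lock was fitted by hand: the true hole lies up to 3 mm from here along x and along y (same yaw). Hole 14 mm across, with a notch 8 mm wide to -x reaching 14 mm from its centre. The key's end bottoms 12 mm below, its lug then under the plate.
- chest: Grey steel tool chest, fixed, 174 x 264 x 60 mm, origin at the centre of its underside, z up. On its lid a dark steel lock case, 58 x 64 mm, 24 mm high, nominal axis at x -30, y +30 mm. With the lug turned away from the notch the plate keeps the key in (3 mm of lift). More than 60 N between key and lock counts as forcing.
- bolt_tip (a point): Centre of the end face of the lock's steel bolt (18 mm wide, 8 mm high); chest axes; 32 mm to the right (chest -y) of the nominal axis when withdrawn. It slides to chest -y. Turning the key clockwise (from above) is nearly free for 3 to 26 degrees (lug play in the plug included), then the bolt moves (0.05 to 0.1 N m) and stays where it is left (2.5 N friction).
- keeper_back (a point): Inner face of the back wall of the steel keeper (staple 36 mm wide, 15 mm high, beside the lock), at bolt height; chest axes. The bolt is home when its end meets this face, 8.5 to 11.5 mm from its start; that stops the key at 30 to 75 degrees of turn. Going back there is no stop at the notch; turning over 15 degrees past it may draw the bolt back.
- block_seat (a point): Top of the fixed wooden key block (80 x 60 x 32 mm) at the place of the key's axis; z up. Its slot is 23 mm long (x from -15 to +8 mm), 16 mm wide (y), 28 mm deep; the key stands in it with its lug to block -x and its collar resting on the top face.
- spool: Spool of thread, 33 mm across, 55 mm high, standing; origin under its centre; leave alone.
- oiler: Oil bottle, 42 mm across, 124 mm high, standing; origin under its centre; leave alone.
- tape: Roll of masking tape lying flat, 80 mm across, 19 mm high; origin under its centre; leave alone.
Not all that is in view belongs to the job. Of the things that look like the part that bears block_seat, the largest one is meant.

How it is judged:
On the way, in this order (a step that is already met when the one before it is completed fails the run):
1. the key is fully in the lock (horizontal distance between key_tip and keyhole below 0.007 m and z of key_tip in the frame of keyhole below -0.008 m), for 0.1 s.
2. with the key in the lock, the bolt is home against the back of the keeper (all of step 1 and y of bolt_tip in the frame of keeper_back below 0.002 m), for 0.1 s.
3. the key is out of the lock and the bolt is still home (z of key_tip in the frame of keyhole above 0.005 m and y of bolt_tip in the frame of keeper_back below 0.002 m), for 0.1 s.
At the end, for the whole second after the job is handed in: The bolt is home (its end within 2 mm of the keeper's back wall), and the key, released and at rest, stands upright (within 0.15 rad) in its block's slot, its collar within 5 mm of the block's top face (y of bolt_tip in the frame of keeper_back below 0.002 m and horizontal distance between key_tip and block_seat below 0.008 m and z of key_tip in the frame of block_seat below -0.019 m and angle between key's own z axis and vertical below 0.15 rad and linear speed of key below 0.02 m/s); the robot touches nothing.
It fails at once if the key is forced: more than 60 N between key and lock (contact force between key and chest above 60 N).
It fails at once if the thread spool is disturbed (moved 15 mm or more) (distance of spool from where it was at the start of the episode above 0.015 m).
It fails at once if the oil bottle is disturbed (moved 15 mm or more) (distance of oiler from where it was at the start of the episode above 0.015 m).
It fails at once if the roll of tape is disturbed (moved 15 mm or more) (distance of tape from where it was at the start of the episode above 0.015 m).
It also fails if it takes over 72 s, if anything falls off the work surface, if the arm or the gripper's body presses on something with over 40 N, if the wrist force passes 120 N, or if a joint passes its speed limit or range.

## Working session

There is one attempt and no reset: what is moved stays moved. The work goes in short steps, Python scripts to look and compute and a tool call to move; the robot and the scene stay as the last step left them, time stands still between calls to the robot, and variables do not carry over. Pictures are saved under pics/ and viewed, at most 11 in all, crops included, and the job is handed in when it is done.

Besides the shell and the picture viewer there is one more tool, called after "Call:" in YAML: its name, and indented under it one key for each argument. step_arm: Moves the arm, as the interface text tells. Its arguments: {"type":"object","properties":{"series":{"type":"array"},"gripper":{"type":"number"},"newtons":{"type":"number"}},"required":["series"]}

```bash
mkdir -p pics && cat > h.py <<'E'
import numpy as np, cv2
from scipy.spatial.transform import Rotation as R
from workcell import monitor, viewer, job
def shot(name):
    s=monitor.read_state(); p=viewer.read_camera(name)
    if name=='wrist':
        T=np.eye(4);T[:3,:3]=R.from_rotvec(s['tcp_rot']).as_matrix();T[:3,3]=s['tool_pos']
        p['Tw']=T@np.array(p['hand_eye'])
    else: p['Tw']=np.array(p['T'])
    return p
def save(p,n,crop=None,scale=1):
    im=cv2.cvtColor(p['image'],cv2.COLOR_RGB2BGR)
    if crop: x0,y0,x1,y1=crop; im=im[y0:y1,x0:x1]
    if scale!=1: im=cv2.resize(im,None,fx=scale,fy=scale,interpolation=cv2.INTER_CUBIC)
    cv2.imwrite('pics/'+n,im)
def ray(p,uv):
    K=np.array(p['intrinsics']); d=p.get('distortion')
    q=cv2.undistortPoints(np.array([[uv]],float),K,None if d is None else np.array(d))[0,0]
    v=p['Tw'][:3,:3]@np.array([q[0],-q[1],-1]); return p['Tw'][:3,3],v/np.linalg.norm(v)
def atz(p,uv,z):
    o,v=ray(p,uv); return o+v*(z-o[2])/v[2]
def proj(p,X):
    c=np.linalg.inv(p['Tw'])@np.append(X,1); K=np.array(p['intrinsics']); d=p.get('distortion')
    r=cv2.projectPoints(np.array([[c[0],-c[1],-c[2]]]),np.zeros(3),np.zeros(3),K,None if d is None else np.array(d))[0]
    return r.ravel()
def tri(rs):
    A=np.zeros((3,3));b=np.zeros(3);
    for o,v in rs: M=np.eye(3)-np.outer(v,v);A+=M;b+=M@o
    X=np.linalg.solve(A,b); e=[np.linalg.norm((np.eye(3)-np.outer(v,v))@(X-o)) for o,v in rs]
    return X,e
E
python3 - <<'E'
from h import *
np.set_printoptions(precision=4,suppress=True)
Z=dict(key_bow=.057,keyhole=.086,chest=0,bolt_tip=.07,keeper_back=.07,block_seat=.032,spool=0,oiler=0,tape=0,key_tip=.008)
for c in ['top','side','wrist']:
    p=shot(c); save(p,c+'0.png'); print(c,[k for k in p],p['Tw'][:3,3],p.get('distortion'))
    for n,z in Z.items():
        for r in viewer.spot_point(p,n)[:4]:
            print(n,np.round(r['point'],1),round(r['score'],2),atz(p,r['point'],z))
    for n in ['key','block_seat','keyhole']:
        for r in viewer.boxes_of(p,n)[:5]: print(' box',n,np.round(r['extent'],1),round(r['score'],2))
print(monitor.read_state())
E
```

```text
top ['image', 'intrinsics', 'T', 'shot', 'Tw'] [0.4949 0.0295 1.1647] None
key_bow [453.8 276. ] 0.46 [ 0.4559 -0.2928  0.057 ]
keyhole [287.7 240.3] 0.8 [0.5498 0.0999 0.086 ]
chest [306.4 229.7] 0.75 [0.5798 0.0577 0.    ]
chest [372.7 157.4] 0.21 [ 0.76   -0.1156  0.    ]
bolt_tip [371.7 156. ] 0.48 [ 0.7475 -0.1046  0.07  ]
keeper_back [310.8 237.1] 0.71 [0.5568 0.046  0.07  ]
keeper_back [442.8 273.7] 0.28 [ 0.4624 -0.2633  0.07  ]
block_seat [444.7 273.1] 0.96 [ 0.4626 -0.2782  0.032 ]
block_seat [430.8 223.5] 0.69 [ 0.5849 -0.249   0.032 ]
block_seat [417.9 319.6] 0.57 [ 0.3517 -0.2086  0.032 ]
spool [420.7 188.9] 0.7 [ 0.6761 -0.2347  0.    ]
oiler [374.1 155. ] 0.79 [ 0.7661 -0.1193  0.    ]
tape [186.7 204.5] 0.66 [0.6515 0.3594 0.    ]
key_tip [287.7 240.2] 0.66 [0.554  0.1049 0.008 ]
key_tip [441.3 275.4] 0.53 [ 0.4564 -0.276   0.008 ]
 box block_seat [441.4 272.9  40.3  37.7] 0.83
 box block_seat [430.7 228.6  31.2  31.1] 0.73
 box block_seat [416.4 320.6  28.   29.5] 0.72
 box keyhole [305.1 230.2 116.5  89.3] 0.58
side ['image', 'intrinsics', 'T', 'shot', 'Tw'] [ 0.311
[... 678 characters left out ...]
 box block_seat [385.1 360.6  40.6  35. ] 0.86
 box block_seat [245.3 367.9  47.3  36. ] 0.84
 box keyhole [330.8 262.5 103.7  86.4] 0.73
wrist ['image', 'intrinsics', 'hand_eye', 'shot', 'Tw'] [0.2047 0.6478 0.375 ] None
{'time': 2.1, 'q': array([ 1.1031,  0.264 ,  1.604 , -0.    ,  1.2737, -0.0369]), 'joint_vel': array([ 0.0001,  0.0012, -0.0003,  0.0028, -0.0015,  0.0011]), 'joint_torque': array([ -0.0001, -51.5047, -36.7709,  -0.    ,   0.001 ,   0.    ]), 'tool_pos': array([0.2819, 0.6133, 0.2312]), 'tcp_rot': array([-0.6714, -3.069 ,  0.0001]), 'wrist_force': array([ 0.4906, -0.4371,  0.4561]), 'torque': array([ 0.0072, -0.0068,  0.0376]), 'grip_force': 0.0, 'width': 1.001473827690057}
```

```bash
python3 - <<'E'
import cv2,numpy as np
t=cv2.imread('pics/top0.png');s=cv2.imread('pics/side0.png')
a=cv2.resize(t[130:345,230:480],None,fx=1.6,fy=1.6,interpolation=2)
b=cv2.resize(t[245:300,405:480],(400,300),interpolation=2)
c=cv2.resize(s[200:420,210:475],(400,332),interpolation=2); d=cv2.resize(s[335:415,280:360],(300,300),interpolation=2)
H=np.zeros((600,800,3),np.uint8)
H[:300,:400]=cv2.resize(a,(400,300));H[300:600,:400]=b;H[:300,400:]=cv2.resize(c,(400,300));H[300:,400:700]=d
cv2.imwrite('pics/comp0.png',H)
E
```

```text
(no output)
```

View pics/comp0.png

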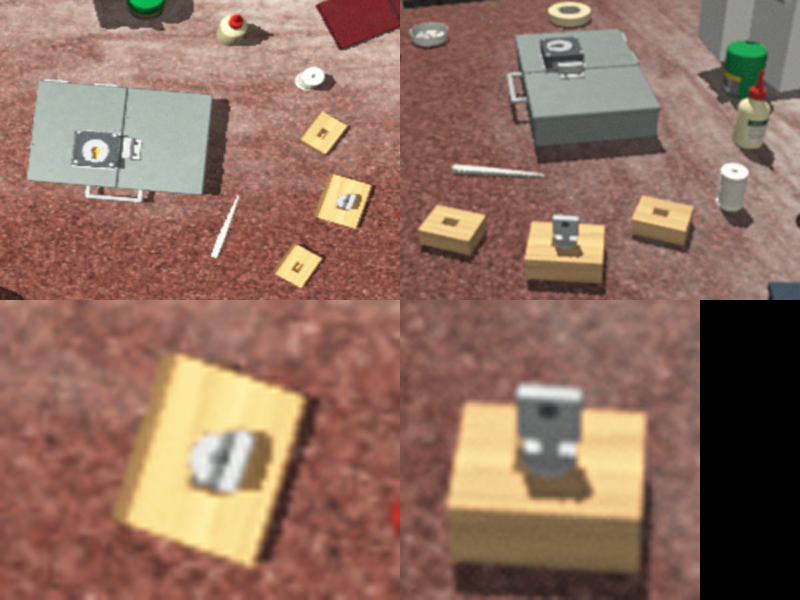

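```bash
cat >> h.py <<'E'
def go(X,yaw=None):
    "tool-axis shift and turn to TCP X with tool x axis pointing along -(cos yaw, sin yaw)"
    s=monitor.read_state(); M=R.from_rotvec(s['tcp_rot']).as_matrix()
    d=M.T@(np.array(X)-s['tool_pos']); cur=np.arctan2(-M[1,0],-M[0,0])
    t=0 if yaw is None else -((yaw-cur+np.pi)%(2*np.pi)-np.pi)
    print('shift',np.round(d,4),'turn',round(t,4),'cur yaw deg',round(np.degrees(cur),2),'tilt',np.round(M[:,2],4))
E
python3 - <<'E'
from h import *
p=shot('wrist'); print(np.round(p['hand_eye'],3),p['intrinsics'])
go([.555,.10,.24],np.radians(-5)); go([.46,-.278,.2],np.radians(-20))
E
```

```text
[[-0.001  0.946  0.325  0.084]
 [ 1.     0.001  0.    -0.001]
 [-0.     0.325 -0.946 -0.144]
 [ 0.     0.     0.     1.   ]] [[406.8222136    0.         317.63160918]
 [  0.         406.8222136  239.06590031]
 [  0.           0.           1.        ]]
shift [-0.4625 -0.3524 -0.0087] turn -0.3435 cur yaw deg -24.68 tilt [-0.  0. -1.]
shift [-0.5341 -0.7355  0.0313] turn -0.0817 cur yaw deg -24.68 tilt [-0.  0. -1.]
```

Call:
step_arm:
  series: [-0.05,-0.04,0.0,-0.04,-0.1,-0.08,0.0,-0.08,-0.145,-0.11,0.0,-0.12,-0.19,-0.145,0.0,-0.16,-0.235,-0.18,0.01,-0.2,-0.28,-0.215,0.02,-0.24,-0.325,-0.25,0.03,-0.28,-0.37,-0.285,0.04,-0.3435]

```text
time: 3.15
tool_pos: [0.4998, 0.1982, 0.1914]
tcp_rot: [0.134, 3.138, 0.001]
wrist_force: [0.5, 0.0, -0.3]
width: 1.002
grip_force: 0.0
```

```bash
python3 - <<'E'
from h import *
go([.555,.10,.17],np.radians(-5))
E
```

```text
shift [-0.0633 -0.0932  0.0214] turn 0.002 cur yaw deg -4.89 tilt [ 1.1e-03  4.0e-04 -1.0e+00]
```

Call:
step_arm:
  series: [-0.03,-0.045,0.01,0,-0.0633,-0.0932,0.0214,0,-0.0633,-0.0932,0.0214,0,-0.0633,-0.0932,0.0214,0]

```text
time: 3.65
tool_pos: [0.5538, 0.1015, 0.1698]
tcp_rot: [-0.139, -3.138, -0.001]
wrist_force: [0.1, 0.2, 1.0]
width: 1.004
grip_force: 0.0
```

```bash
python3 - <<'E'
from h import *
p=shot('wrist'); save(p,'w1.png')
for n,z in dict(keyhole=.086,bolt_tip=.074,keeper_back=.07,chest=0).items():
    for r in viewer.spot_point(p,n)[:3]: print(n,np.round(r['point'],1),round(r['score'],2),np.round(atz(p,r['point'],z),4))
go([.46,-.278,.15],np.radians(-20))
E
```

```text
keyhole [303. 247.] 0.57 [0.5514 0.0924 0.086 ]
bolt_tip [255. 253.] 0.64 [0.557 0.061 0.074]
keeper_back [238.6 251.9] 0.75 [0.5568 0.0499 0.07  ]
chest [269.5 243. ] 0.71 [0.5765 0.0594 0.    ]
shift [ 0.0609 -0.3874  0.0202] turn 0.2638 cur yaw deg -4.88 tilt [ 6.e-04  2.e-04 -1.e+00]
```

View pics/w1.png

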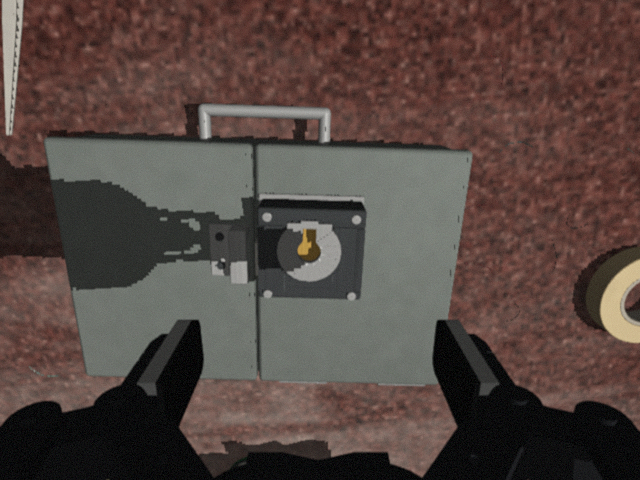

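```bash
python3 - <<'E'
from h import *
import cv2
im=cv2.imread('pics/w1.png')[205:285,265:350]; cv2.imwrite('pics/w1c.png',cv2.resize(im,None,fx=7,fy=7,interpolation=cv2.INTER_CUBIC))
p=shot('wrist')
for z,a,b in [(.06,(50,139),(468,152)),(.06,(88,377),(432,384)),(.084,(260,201),(363,204)),(.084,(263,297),(359,299))]:
    A,B=atz(p,a,z),atz(p,b,z); d=B-A; print(np.round(A,4),np.round(B,4),np.linalg.norm(d),np.degrees(np.arctan2(-d[0],d[1])))
E
```

```text
[ 0.4781 -0.0547  0.06  ] [0.5078 0.199  0.06  ] 0.25542979437091723 -6.6789456357957775
[ 0.6501 -0.0783  0.06  ] [0.6786 0.1778 0.06  ] 0.25773522101781277 -6.353102453732053
[0.5219 0.0714 0.084 ] [0.5288 0.1308 0.084 ] 0.05974138821213495 -6.646506109445173
[0.5834 0.0651 0.084 ] [0.59   0.1252 0.084 ] 0.060409179720711484 -6.271450685941337
```

View pics/w1c.png

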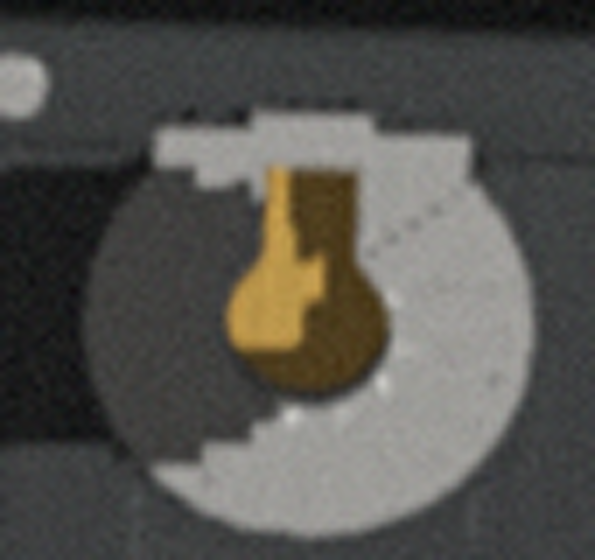

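Call:
step_arm:
  series: [0.01,-0.05,-0.005,0.04,0.02,-0.11,-0.005,0.08,0.03,-0.17,0,0.12,0.04,-0.23,0,0.16,0.05,-0.29,0.005,0.2,0.055,-0.35,0.015,0.24,0.0609,-0.3874,0.0202,0.2638,0.0609,-0.3874,0.0202,0.2638]

```text
time: 4.95
tool_pos: [0.4589, -0.2808, 0.1494]
tcp_rot: [-0.553, -3.092, 0.0]
wrist_force: [-0.2, 0.6, 0.6]
width: 1.0
grip_force: 0.0
```

Call:
step_arm:
  series: [0,0,0,0,0,0,0,0]
  gripper: 0.6

```text
time: 5.2
tool_pos: [0.4601, -0.2779, 0.1499]
tcp_rot: [0.546, 3.094, 0.0]
wrist_force: [0.4, -0.3, 0.1]
width: 0.612
grip_force: 0.0
```

```bash
python3 - <<'E'
from h import *
p=shot('wrist'); save(p,'w2.png',(200,120,460,310),3)
for n,z in dict(key_bow=.057,key_tip=.008,block_seat=.032).items():
    for r in viewer.spot_point(p,n)[:3]: print(n,np.round(r['point'],1),round(r['score'],2),np.round(atz(p,r['point'],z),4))
go([.46,-.278,.15],np.radians(-20))
E
```

```text
key_bow [317.7 244.3] 0.83 [ 0.46   -0.2787  0.057 ]
key_tip [318.3 222.4] 0.66 [ 0.4607 -0.2784  0.008 ]
block_seat [318. 233.] 0.88 [ 0.4609 -0.2788  0.032 ]
block_seat [365.   17.2] 0.87 [ 0.348  -0.2089  0.032 ]
shift [ 0.0001  0.0003 -0.0001] turn -0.0005 cur yaw deg -20.03 tilt [ 3.e-04 -2.e-04 -1.e+00]
```

View pics/w2.png

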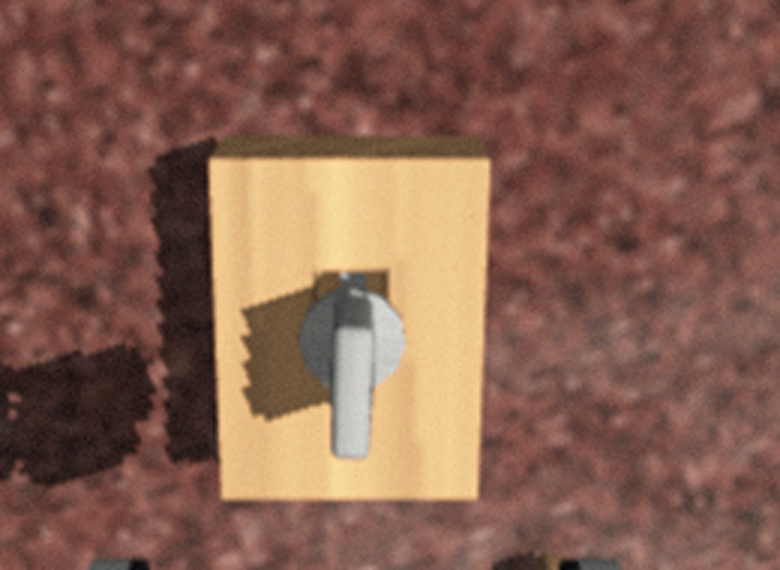

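Call:
step_arm:
  series: [0,0,0.04,0,0,0,0.08,0,0,-0.0005,0.1,0,0,-0.0005,0.11,0,0,-0.0005,0.11,0]
  gripper: 0.5

```text
time: 6.02
tool_pos: [0.4593, -0.2792, 0.0394]
tcp_rot: [-0.548, -3.093, -0.001]
wrist_force: [0.5, -0.7, -0.1]
width: 0.504
grip_force: 0.0
```

Call:
step_arm:
  series: [0,0,0,0,0,0,0,0,0,0,0,0,0,0,0,0,0,0,0,0,0,0,0,0]
  gripper: 0.0
  newtons: 70

```text
time: 6.78
tool_pos: [0.4604, -0.2802, 0.0411]
tcp_rot: [0.548, 3.091, -0.001]
wrist_force: [0.2, -0.0, 7.4]
width: 0.082
grip_force: 69.2
```

```bash
python3 - <<'E'
from h import *
s=monitor.read_state(); print(s['time'],s['tool_pos'],s['wrist_force'],s['torque'],s['width'],s['grip_force'])
p=shot('wrist'); save(p,'w3.png')
for n,z in dict(key_bow=.057,block_seat=.032).items():
    for r in viewer.spot_point(p,n)[:2]: print(n,np.round(r['point'],1),round(r['score'],2),np.round(atz(p,r['point'],z),4))
go([.46,-.278,.15],np.radians(-20))
E
```

```text
6.775 [ 0.46036765 -0.28023111  0.04106398] [ 0.23629199 -0.00923781  7.36575421] [0.12295782 0.08582323 0.0302712 ] 0.08219251488315121 69.1958749294281
key_bow [315.5 341.6] 0.79 [ 0.4586 -0.2813  0.057 ]
shift [ 0.0009  0.0019 -0.1089] turn -0.0021 cur yaw deg -20.12 tilt [ 0.002  -0.0013 -1.    ]
```

Call:
step_arm:
  series: [0,0,-0.03,0,0,0,-0.07,0,0,0,-0.105,0,0,0,-0.105,0]

```text
time: 7.42
tool_pos: [0.4616, -0.2811, 0.1482]
tcp_rot: [0.548, 3.087, -0.005]
wrist_force: [0.4, -0.1, -0.2]
width: 0.078
grip_force: 68.8
```

```bash
python3 - <<'E'
from h import *
s=monitor.read_state(); print(s['time'],s['tool_pos'],s['wrist_force'],s['width'],s['grip_force'])
go([.587,.092,.145],np.radians(-6.5))
E
```

```text
7.425 [ 0.46156649 -0.28109883  0.14822923] [ 0.39835956 -0.13944517 -0.23173816] 0.07750566351086634 68.83903384208679
shift [0.0106 0.3935 0.0025] turn -0.2376 cur yaw deg -20.12 tilt [ 0.0059 -0.004  -1.    ]
```

Call:
step_arm:
  series: [0.002,0.05,0.0,-0.03,0.003,0.1,0.0,-0.06,0.004,0.155,0.0,-0.09,0.006,0.21,0.0,-0.12,0.007,0.265,0.0,-0.15,0.008,0.32,0.0,-0.18,0.0095,0.37,0.0,-0.21,0.0106,0.3935,0.002,-0.2376]

```text
time: 8.43
tool_pos: [0.5842, 0.0958, 0.1409]
tcp_rot: [-0.173, -3.135, 0.0]
wrist_force: [-0.6, -0.1, -0.7]
width: 0.084
grip_force: 69.0
```

Call:
step_arm:
  series: [0,0,0,0,0,0,0,0,0,0,0,0]

```text
time: 8.8
tool_pos: [0.5843, 0.0921, 0.1424]
tcp_rot: [-0.181, -3.136, 0.001]
wrist_force: [-0.2, 0.4, -0.2]
width: 0.079
grip_force: 69.0
```

```bash
python3 - <<'E'
from h import *
s=monitor.read_state(); print(s['time'],s['tool_pos'],s['wrist_force'],s['width'],s['grip_force'])
p=shot('wrist'); save(p,'w4.png'); save(p,'w4c.png',(240,200,400,360),3.7)
import pickle; pickle.dump({k:p[k] for k in p},open('w4.pkl','wb'))
for n,z in dict(key_bow=.057,key_tip=.11,keyhole=.086).items():
    for r in viewer.spot_point(p,n)[:2]: print(n,np.round(r['point'],1),round(r['score'],2),np.round(atz(p,r['point'],z),4))
go([.587,.092,.145],np.radians(-6.5))
E
```

```text
8.8 [0.58431029 0.09206067 0.14240682] [-0.1603426   0.40582443 -0.24625111] 0.07942078179530816 68.95190477371216
key_bow [317.1 343.4] 0.56 [0.6497 0.0834 0.057 ]
key_bow [275.  216.7] 0.34 [0.5616 0.0689 0.057 ]
key_tip [319.4 283.1] 0.77 [0.5823 0.0924 0.11  ]
keyhole [312.4 209.7] 0.75 [0.5524 0.0924 0.086 ]
shift [-0.0023 -0.0004 -0.0021] turn -0.0014 cur yaw deg -6.58 tilt [ 2.e-04 -1.e-04 -1.e+00]
```

View pics/w4c.png

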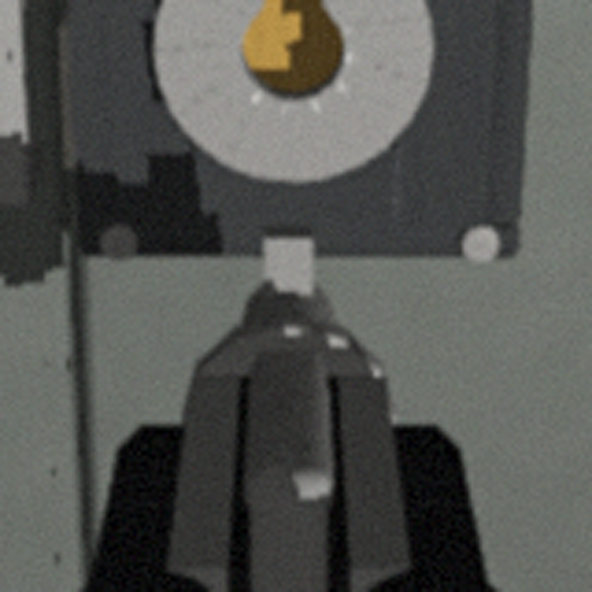

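```bash
python3 - <<'E'
from h import *
import pickle
p=pickle.load(open('w4.pkl','rb')); s=monitor.read_state(); M=R.from_rotvec(s['tcp_rot']).as_matrix()
tl=lambda X: np.round(M.T@(X-s['tool_pos'])*1e3,2)
for n,uv,z in [('hole',(319.2,213),.086),('plateB',(319.3,249.5),.086),('lugend',(318.1,264.1),.1149),('luginner',(318.1,278.8),.1149)]:
    X=atz(p,uv,z); print(n,np.round(X,4),'tool',tl(X))
print(s['tool_pos'])
E
```

```text
hole [0.5545 0.0956 0.086 ] tool [30.34 -0.49 56.86]
plateB [0.5742 0.0934 0.086 ] tool [10.52 -0.44 56.86]
lugend [0.5705 0.0932 0.1149] tool [14.19 -1.09 27.96]
luginner [0.5778 0.0923 0.1149] tool [ 6.88 -1.1  27.96]
[0.58471327 0.09264962 0.14286424]
```

Call:
step_arm:
  series: [0.015,0.0005,0.005,0,0.029,0.0006,0.012,0,0.0293,0.0006,0.018,0,0.0293,0.0006,0.018,0,0.0293,0.0006,0.018,0]

```text
time: 9.62
tool_pos: [0.5561, 0.0975, 0.1248]
tcp_rot: [0.178, 3.136, 0.0]
wrist_force: [-0.0, 0.4, -0.9]
width: 0.084
grip_force: 69.0
```

```bash
python3 - <<'E'
from h import *
s=monitor.read_state(); print(s['time'],s['tool_pos'],s['wrist_force'],s['torque'])
p=shot('wrist'); save(p,'w5c.png',(250,200,390,340),4.2)
E
```

```text
9.625 [0.55614461 0.09753131 0.12484545] [-0.04010812  0.40040524 -0.8569683 ] [ 0.00557625  0.00319275 -0.01053395]
```

View pics/w5c.png

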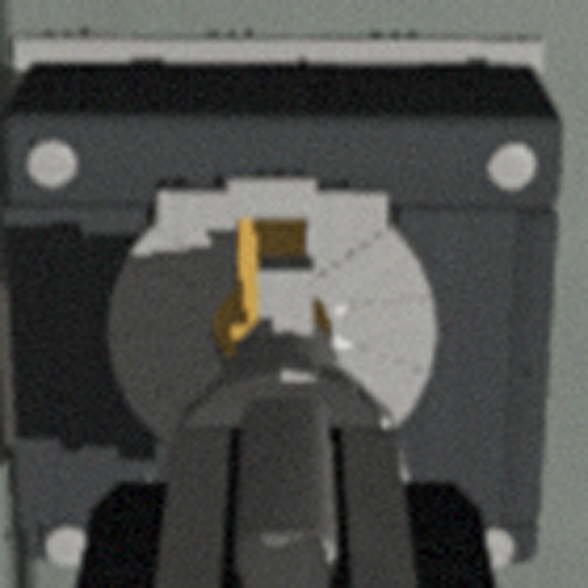

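```bash
cat > m.py <<'E'
from h import *
s=monitor.read_state(); M=R.from_rotvec(s['tcp_rot']).as_matrix()
p=shot('wrist') 
tl=lambda X: np.round(M.T@(X-s['tool_pos'])*1e3,2)
f=lambda u,v:(250+u/4.2,200+v/4.2)
for n,uv,z in [('lugend',f(286,268),.0973),('notchend',f(272,218),.086),('hole',f(272.3,325),.086)]:
    X=atz(p,uv,z); print(n,np.round(X,4),'tool',tl(X))
print(s['tool_pos'],s['time'])
E
python3 m.py
```

```text
lugend [0.5425 0.0987 0.0973] tool [13.91 -0.46 27.68]
notchend [0.5408 0.0973 0.086 ] tool [15.41 -2.04 38.98]
hole [0.5541 0.0957 0.086 ] tool [ 2.04 -2.05 38.99]
[0.55631484 0.09754365 0.12498835] 9.675
```

Call:
step_arm:
  series: [0.0007,-0.0015,0,0,0.0007,-0.0015,0.002,0,0.0007,-0.0015,0.004,0,0.0007,-0.0015,0.006,0,0.0007,-0.0015,0.007,0,0.0007,-0.0015,0.008,0,0.0007,-0.0015,0.008,0]

```text
time: 10.6
tool_pos: [0.5548, 0.0961, 0.1166]
tcp_rot: [-0.178, -3.136, 0.0]
wrist_force: [-0.9, 1.2, -0.4]
width: 0.081
grip_force: 69.0
```

Call:
step_arm:
  series: [0,0,0.001,0,0,0,0.002,0,0,0,0.003,0,0,0,0.003,0]

```text
time: 11.1
tool_pos: [0.5548, 0.096, 0.1136]
tcp_rot: [-0.178, -3.136, 0.0]
wrist_force: [-0.8, 0.1, -0.2]
width: 0.08
grip_force: 69.0
```

Call:
step_arm:
  series: [0,0,0.001,0,0,0,0.002,0,0,0,0.003,0,0,0,0.004,0,0,0,0.005,0,0,0,0.005,0]

```text
time: 11.85
tool_pos: [0.5547, 0.096, 0.1085]
tcp_rot: [-0.178, -3.136, 0.0]
wrist_force: [0.7, -0.2, -1.1]
width: 0.077
grip_force: 69.0
```

Call:
step_arm:
  series: [0,0,0.0005,0,0,0,0.001,0,0,0,0.0015,0,0,0,0.0015,0]

```text
time: 12.35
tool_pos: [0.5548, 0.096, 0.1071]
tcp_rot: [-0.178, -3.136, 0.0]
wrist_force: [0.0, 0.2, -0.8]
width: 0.077
grip_force: 69.0
```

Call:
step_arm:
  series: [0,0,0.0005,0,0,0,0.001,0,0,0,0.0015,0,0,0,0.0015,0]

```text
time: 12.85
tool_pos: [0.5551, 0.0961, 0.107]
tcp_rot: [0.178, 3.136, 0.0]
wrist_force: [-2.8, 0.4, 7.0]
width: 0.08
grip_force: 70.3
```

Call:
step_arm:
  series: [0,0,-0.001,0,0,-0.0001,-0.001,0.08,0,-0.0001,-0.001,0.16,0,-0.0002,-0.001,0.24,0,-0.0003,-0.001,0.32,0.0001,-0.0003,-0.001,0.4,0.0001,-0.0004,-0.001,0.48,0.0001,-0.0004,-0.001,0.48]

```text
time: 13.85
tool_pos: [0.5548, 0.0955, 0.107]
tcp_rot: [0.917, 3.004, -0.0]
wrist_force: [-1.7, -1.2, 3.8]
width: 0.08
grip_force: 69.7
```

```bash
cat > st.py <<'E'
from h import *
s=monitor.read_state(); print(s['time'],s['tool_pos'],np.round(s['wrist_force'],1),np.round(s['torque'],3),s['width']); go(s['tool_pos'],np.radians(-6.5))
E
python3 st.py
```

```text
13.85 [0.55483994 0.09553886 0.1070412 ] [-1.7 -1.2  3.8] [-0.188  0.333  0.056] 0.08000006646405011
shift [0. 0. 0.] turn -0.4791 cur yaw deg -33.95 tilt [ 3.e-04 -2.e-04 -1.e+00]
```

Call:
step_arm:
  series: [0,0,0,0.06,0,0,0,0.12,0,0,0,0.12]

```text
time: 14.22
tool_pos: [0.5544, 0.0952, 0.107]
tcp_rot: [-1.095, -2.944, 0.002]
wrist_force: [-3.1, -1.8, 6.6]
width: 0.082
grip_force: 69.9
```

```bash
python3 st.py
```

```text
14.225 [0.55442015 0.09521592 0.10702636] [-3.1 -1.8  6.6] [-0.407  0.574  0.043] 0.08248917485953873
shift [0. 0. 0.] turn -0.5985 cur yaw deg -40.79 tilt [-7.e-04 -8.e-04 -1.e+00]
```

Call:
step_arm:
  series: [0,0,0,0.05,0,0,0,0.1,0,0,0,0.1]

```text
time: 14.6
tool_pos: [0.5543, 0.0953, 0.107]
tcp_rot: [-1.24, -2.886, 0.002]
wrist_force: [-3.4, -1.7, 5.5]
width: 0.081
grip_force: 70.0
```

```bash
python3 st.py
```

```text
14.6 [0.55429983 0.09530541 0.10700918] [-3.4 -1.7  5.5] [-0.308  0.645  0.075] 0.08081218780357764
shift [0. 0. 0.] turn -0.6984 cur yaw deg -46.52 tilt [-9.e-04 -7.e-04 -1.e+00]
```

Call:
step_arm:
  series: [0,0,0,0.05,0,0,0,0.1,0,0,0,0.1]

```text
time: 14.98
tool_pos: [0.5542, 0.0954, 0.107]
tcp_rot: [-1.383, -2.82, 0.002]
wrist_force: [-2.8, -1.9, 6.0]
width: 0.082
grip_force: 70.0
```

```bash
python3 st.py
```

```text
14.975 [0.55422108 0.09538879 0.10700163] [-2.8 -1.9  6. ] [-0.308  0.654  0.019] 0.08164739334219293
shift [0. 0. 0.] turn -0.7985 cur yaw deg -52.25 tilt [-1.1e-03 -5.0e-04 -1.0e+00]
```

Call:
step_arm:
  series: [0,0,0,0.04,0,0,0,0.08,0,0,0,0.08]

```text
time: 15.35
tool_pos: [0.5542, 0.0955, 0.107]
tcp_rot: [-1.495, -2.762, 0.001]
wrist_force: [-3.5, -1.4, 5.0]
width: 0.075
grip_force: 70.0
```

```bash
python3 st.py
```

```text
15.35 [0.55415644 0.09547185 0.10700373] [-3.5 -1.4  5. ] [-0.237  0.694  0.081] 0.07484136928946439
shift [0. 0. 0.] turn -0.8784 cur yaw deg -56.83 tilt [-1.2e-03 -4.0e-04 -1.0e+00]
```

Call:
step_arm:
  series: [0,0,0,0.03,0,0,0,0.06,0,0,0,0.06]

```text
time: 15.72
tool_pos: [0.5541, 0.0955, 0.107]
tcp_rot: [-1.577, -2.716, 0.001]
wrist_force: [-3.7, -1.7, 5.5]
width: 0.078
grip_force: 70.0
```

```bash
python3 st.py
```

```text
15.725 [0.55413763 0.09553722 0.10701156] [-3.7 -1.7  5.5] [-0.19   0.731  0.084] 0.07841009948308154
shift [0. 0. 0.] turn -0.9384 cur yaw deg -60.27 tilt [-1.3e-03 -3.0e-04 -1.0e+00]
```

Call:
step_arm:
  series: [0,0,0,0.03,0,0,0,0.06,0,0,0,0.06]

```text
time: 16.1
tool_pos: [0.5541, 0.0956, 0.107]
tcp_rot: [-1.657, -2.668, 0.001]
wrist_force: [-3.4, -1.1, 6.3]
width: 0.079
grip_force: 70.0
```

```bash
python3 st.py
```

```text
16.1 [0.55411288 0.09559064 0.10702584] [-3.4 -1.1  6.3] [-0.155  0.699  0.069] 0.07922947902476922
shift [0. 0. 0.] turn -0.9983 cur yaw deg -63.7 tilt [-1.3e-03 -2.0e-04 -1.0e+00]
```

Call:
step_arm:
  series: [0,0,0,0.03,0,0,0,0.05,0,0,0,0.05]

```text
time: 16.48
tool_pos: [0.5541, 0.0957, 0.107]
tcp_rot: [-1.723, -2.625, 0.001]
wrist_force: [-3.5, -0.3, 6.0]
width: 0.078
grip_force: 70.0
```

```bash
python3 st.py
```

```text
16.475 [0.55410165 0.09566308 0.10700119] [-3.5 -0.3  6. ] [-0.075  0.749  0.011] 0.07838699893780936
shift [0. 0. 0.] turn -1.0483 cur yaw deg -66.56 tilt [-1.3e-03 -1.0e-04 -1.0e+00]
```

Call:
step_arm:
  series: [0,0,0,0.03,0,0,0,0.05,0,0,0,0.05]

```text
time: 16.85
tool_pos: [0.5541, 0.0957, 0.107]
tcp_rot: [-1.788, -2.582, 0.001]
wrist_force: [-3.3, -0.2, 6.1]
width: 0.076
grip_force: 70.0
```

```bash
python3 st.py
```

```text
16.85 [0.55408292 0.09572688 0.10700546] [-3.3 -0.2  6.1] [-0.069  0.752  0.092] 0.0760746217410817
shift [0. 0. 0.] turn -1.0983 cur yaw deg -69.43 tilt [-0.0014 -0.     -1.    ]
```

Call:
step_arm:
  series: [0,0,0,0.03,0,0,0,0.05,0,0,0,0.05]

```text
time: 17.23
tool_pos: [0.5541, 0.0958, 0.107]
tcp_rot: [-1.852, -2.536, 0.001]
wrist_force: [-4.2, 0.5, 5.8]
width: 0.082
grip_force: 70.0
```

```bash
python3 st.py; python3 - <<'E'
from h import *
p=shot('wrist'); save(p,'w6.png',(200,150,420,340),3.1)
p=shot('side'); save(p,'s6.png',(290,215,350,260),10)
E
```

```text
17.225 [0.55406632 0.09578708 0.10701625] [-4.2  0.5  5.8] [0.002 0.71  0.074] 0.08192929138444899
shift [0. 0. 0.] turn -1.1484 cur yaw deg -72.3 tilt [-1.4e-03  1.0e-04 -1.0e+00]
```

View pics/w6.png

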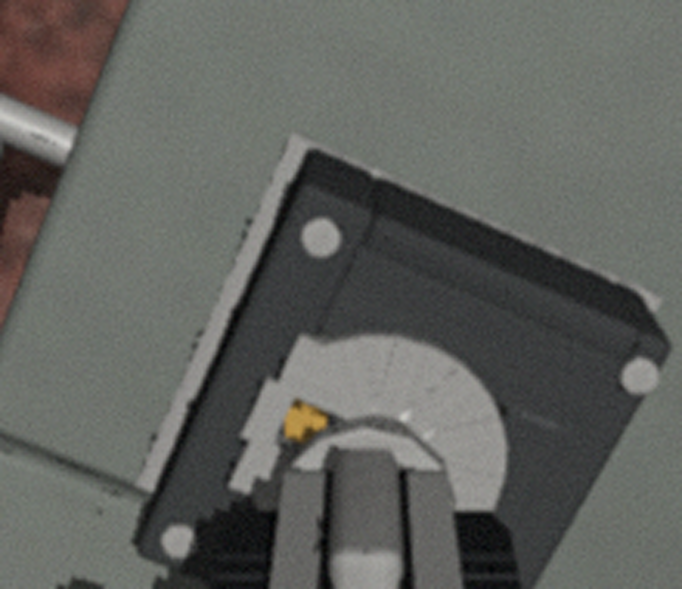

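Call:
step_arm:
  series: [0,0,0,0.03,0,0,0,0.05,0,0,0,0.05]

```text
time: 17.7
tool_pos: [0.5541, 0.0958, 0.107]
tcp_rot: [-1.915, -2.489, 0.001]
wrist_force: [-3.5, -0.9, 6.1]
width: 0.087
grip_force: 70.0
```

```bash
python3 st.py
```

```text
17.7 [0.55405544 0.09583259 0.10700861] [-3.5 -0.9  6.1] [-0.072  0.727  0.066] 0.08672632513543979
shift [0. 0. 0.] turn -1.1984 cur yaw deg -75.16 tilt [-1.4e-03  2.0e-04 -1.0e+00]
```

Call:
step_arm:
  series: [0,0,0,0.03,0,0,0,0.05,0,0,0,0.05]

```text
time: 18.08
tool_pos: [0.5538, 0.0959, 0.107]
tcp_rot: [-1.977, -2.44, 0.002]
wrist_force: [-4.2, 0.4, 7.9]
width: 0.08
grip_force: 70.1
```

```bash
python3 st.py
```

```text
18.075 [0.55379671 0.09587441 0.10700207] [-4.2  0.4  7.9] [0.029 0.945 0.095] 0.07955161462719765
shift [0. 0. 0.] turn -1.2483 cur yaw deg -78.02 tilt [-2.e-03  2.e-04 -1.e+00]
```

Call:
step_arm:
  series: [0,0,0,0.03,0,0,0,0.05,0,0,0,0.05]

```text
time: 18.45
tool_pos: [0.5534, 0.0959, 0.107]
tcp_rot: [-2.037, -2.389, 0.003]
wrist_force: [-4.6, 0.4, 7.5]
width: 0.079
grip_force: 70.2
```

```bash
python3 st.py
```

```text
18.45 [0.55342095 0.09587924 0.10697232] [-4.6  0.4  7.5] [0.062 1.1   0.114] 0.07885866313918083
shift [0. 0. 0.] turn -1.2983 cur yaw deg -80.89 tilt [-2.8e-03  2.0e-04 -1.0e+00]
```

View pics/s6.png

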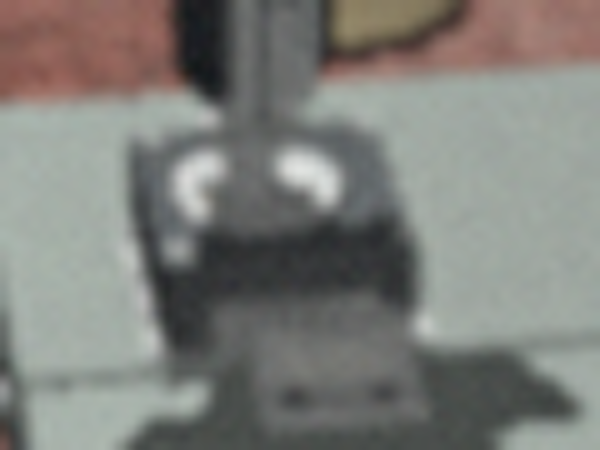

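Call:
step_arm:
  series: [0,0,0,0.03,0,0,0,0.05,0,0,0,0.05]

```text
time: 18.82
tool_pos: [0.5532, 0.0958, 0.107]
tcp_rot: [-2.095, -2.338, 0.003]
wrist_force: [-6.1, -0.3, 8.4]
width: 0.08
grip_force: 70.3
```

```bash
python3 st.py; sleep 0; python3 st.py
```

```text
18.825 [0.55324861 0.09582    0.10700906] [-6.1 -0.3  8.4] [0.042 1.237 0.167] 0.07973149486018377
shift [0. 0. 0.] turn -1.3482 cur yaw deg -83.74 tilt [-3.2e-03  1.0e-04 -1.0e+00]
18.825 [0.55324861 0.09582    0.10700906] [-6.1 -0.3  8.4] [0.042 1.237 0.167] 0.07973149486018377
shift [0. 0. 0.] turn -1.3482 cur yaw deg -83.74 tilt [-3.2e-03  1.0e-04 -1.0e+00]
```

Call:
step_arm:
  series: [0,0,0,0.03,0,0,0,0.05,0,0,0,0.05]

```text
time: 19.2
tool_pos: [0.5531, 0.0958, 0.107]
tcp_rot: [-2.153, -2.285, 0.004]
wrist_force: [-5.5, 0.5, 8.9]
width: 0.081
grip_force: 70.5
```

```bash
python3 st.py; python3 - <<'E'
from h import *
for c in ['top','side']:
    p=shot(c); save(p,c+'7.png')
    for n,z in dict(bolt_tip=.074,keeper_back=.074).items():
        for r in viewer.spot_point(p,n)[:2]: print(c,n,np.round(r['point'],1),round(r['score'],2),np.round(atz(p,r['point'],z),4))
E
```

```text
19.2 [0.55305451 0.09581118 0.10699826] [-5.5  0.5  8.9] [0.061 1.369 0.203] 0.08066873325234683
shift [0. 0. 0.] turn -1.398 cur yaw deg -86.6 tilt [-0.0036 -0.     -1.    ]
side bolt_tip [321.6 211.5] 0.38 [0.6048 0.2211 0.074 ]
side bolt_tip [314.  232.3] 0.36 [0.5575 0.1192 0.074 ]
side keeper_back [323.3 250.4] 0.58 [0.5556 0.0338 0.074 ]
```

Call:
step_arm:
  series: [0,0,0,-0.1,0,0,-0.0005,-0.25,0,0,-0.001,-0.4,0,0,-0.001,-0.55,0,0,-0.001,-0.7,0,0,-0.001,-0.85,0,0,-0.001,-1.0,0,0,-0.001,-1.0]

```text
time: 20.5
tool_pos: [0.5549, 0.0961, 0.1073]
tcp_rot: [0.799, 3.038, 0.001]
wrist_force: [1.3, 1.2, -0.3]
width: 0.08
grip_force: 68.9
```

```bash
python3 st.py
```

```text
20.5 [0.55491276 0.09606268 0.10730942] [ 1.3  1.2 -0.3] [ 0.287 -0.181  0.009] 0.07973978265091003
shift [0. 0. 0.] turn -0.4006 cur yaw deg -29.45 tilt [ 5.e-04  7.e-04 -1.e+00]
```

Call:
step_arm:
  series: [0,0,0,-0.1,0,0,0,-0.2,0,0,0,-0.3,0,0,0,-0.36,0,0,0,-0.3965,0,0,0,-0.3965,0,0,0,-0.3965]

```text
time: 21.38
tool_pos: [0.5547, 0.0957, 0.1076]
tcp_rot: [-0.185, -3.136, -0.0]
wrist_force: [0.9, 2.1, -0.9]
width: 0.078
grip_force: 68.8
```

```bash
python3 st.py
```

```text
21.375 [0.5546676  0.0957297  0.10758225] [ 0.9  2.1 -0.9] [ 0.355 -0.214 -0.027] 0.07784813449082344
shift [0. 0. 0.] turn -0.0046 cur yaw deg -6.76 tilt [-1.e-04  1.e-04 -1.e+00]
```

Call:
step_arm:
  series: [0,0.0004,-0.001,0,0,0.0004,-0.002,0,0,0.0004,-0.003,0,0,0.0004,-0.004,0,0,0.0004,-0.004,0]

```text
time: 22.0
tool_pos: [0.5548, 0.0959, 0.1119]
tcp_rot: [0.184, 3.136, -0.0]
wrist_force: [0.7, 1.0, -0.2]
width: 0.076
grip_force: 69.0
```

```bash
python3 st.py
```

```text
22.0 [0.55484741 0.09591275 0.11188763] [ 0.7  1.  -0.2] [ 0.01   0.006 -0.037] 0.07618929206580839
shift [0. 0. 0.] turn -0.0036 cur yaw deg -6.7 tilt [ 3.e-04 -2.e-04 -1.e+00]
```

Call:
step_arm:
  series: [0,0,-0.002,0,0,0,-0.005,0,0,0,-0.01,0,0,0,-0.02,0,0,0,-0.035,0,-0.015,0,-0.035,0,-0.03,0,-0.035,0,-0.03,0,-0.035,0]

```text
time: 23.0
tool_pos: [0.5859, 0.0923, 0.1464]
tcp_rot: [0.185, 3.136, -0.0]
wrist_force: [-0.1, -0.0, -1.6]
width: 0.081
grip_force: 69.0
```

```bash
python3 st.py; python3 - <<'E'
from h import *
p=shot('wrist'); save(p,'w8.png',(200,150,380,300),4)
go([.4604,-.2802,.147],np.radians(-20.1))
E
```

```text
23.0 [0.58586672 0.09227709 0.14637414] [-0.1 -0.  -1.6] [ 0.038 -0.018 -0.029] 0.08136602105604616
shift [0. 0. 0.] turn -0.0041 cur yaw deg -6.74 tilt [ 1.e-04 -1.e-04 -1.e+00]
shift [ 0.08   -0.3846 -0.0008] turn 0.2333 cur yaw deg -6.73 tilt [-1.3e-03 -1.0e-04 -1.0e+00]
```

View pics/w8.png

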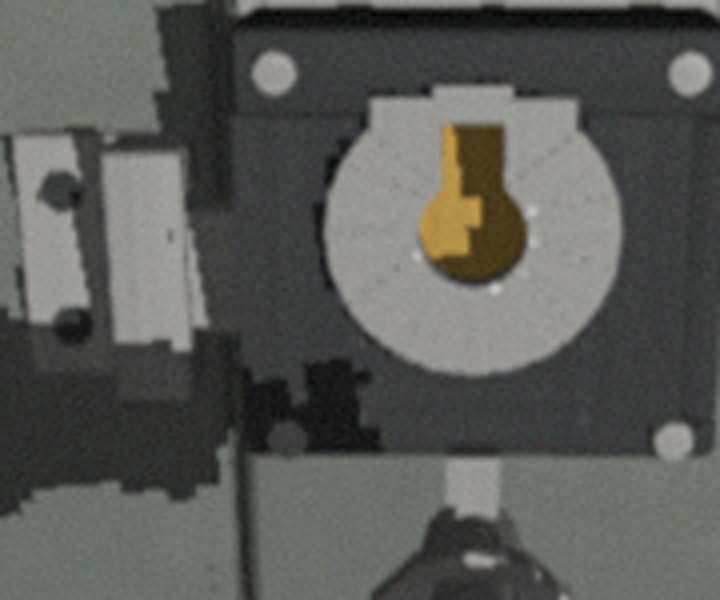

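Call:
step_arm:
  series: [0.005,-0.05,0.0,0.03,0.015,-0.1,0.0,0.06,0.025,-0.155,0.0,0.09,0.035,-0.21,0.0,0.12,0.045,-0.265,0.0,0.15,0.06,-0.32,0.0,0.18,0.07,-0.365,0.0,0.21,0.08,-0.3846,0.0,0.2333]

```text
time: 24.05
tool_pos: [0.4588, -0.2821, 0.1462]
tcp_rot: [-0.552, -3.092, -0.0]
wrist_force: [-0.0, -0.6, -0.1]
width: 0.082
grip_force: 69.0
```

Call:
step_arm:
  series: [0,0,0,0,0,0,0,0,0,0,0,0]

```text
time: 24.42
tool_pos: [0.4606, -0.2791, 0.1465]
tcp_rot: [-0.545, -3.094, -0.001]
wrist_force: [0.5, -0.5, -0.5]
width: 0.076
grip_force: 69.0
```

```bash
python3 - <<'E'
from h import *
for i in range(4):
    go([.4604,-.2802,.0411],np.radians(-20.1)); p=shot('wrist')
save(p,'w9.png',(230,190,410,340),4)
for n,z in dict(block_seat=.032,key_tip=.114).items():
    for r in viewer.spot_point(p,n)[:2]: print(n,np.round(r['point'],1),round(r['score'],2),np.round(atz(p,r['point'],z),4))
E
```

```text
shift [-0.0003 -0.0012  0.1054] turn 0.002 cur yaw deg -19.99 tilt [-2.e-04  4.e-04 -1.e+00]
shift [-0.0002 -0.0011  0.1055] turn 0.0021 cur yaw deg -19.98 tilt [-1.e-04  3.e-04 -1.e+00]
shift [-1.000e-04 -1.000e-03  1.055e-01] turn 0.0021 cur yaw deg -19.98 tilt [ 0.e+00  1.e-04 -1.e+00]
shift [-1.000e-04 -9.000e-04  1.056e-01] turn 0.002 cur yaw deg -19.98 tilt [-0.e+00  1.e-04 -1.e+00]
block_seat [366.9  17.5] 0.74 [ 0.3493 -0.2099  0.032 ]
block_seat [319.1 233.7] 0.69 [ 0.4611 -0.2793  0.032 ]
key_tip [320.1 285.3] 0.74 [ 0.4601 -0.2788  0.114 ]
```

View pics/w9.png

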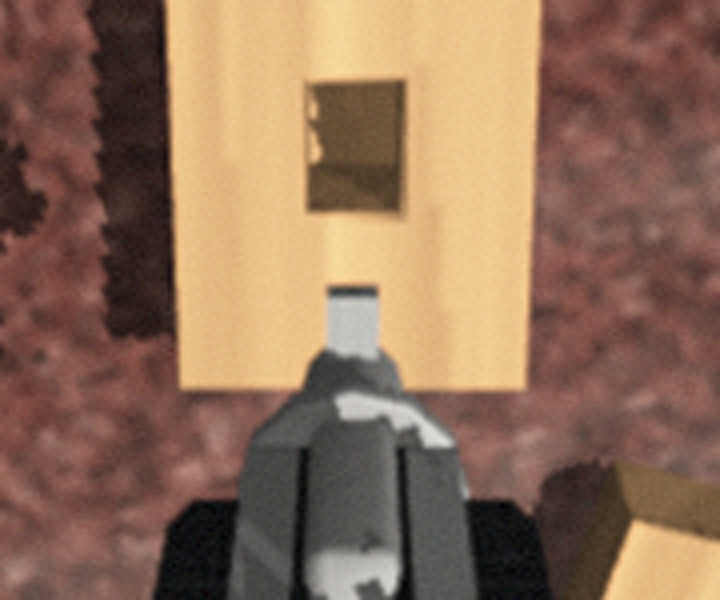

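Call:
step_arm:
  series: [0,-0.0002,0.04,0,0,-0.0002,0.07,0,0,-0.0002,0.078,0,0,-0.0002,0.084,0,0,-0.0002,0.088,0,0,-0.0002,0.088,0]

```text
time: 25.48
tool_pos: [0.4606, -0.2806, 0.0594]
tcp_rot: [0.547, 3.092, -0.001]
wrist_force: [-0.1, 0.4, -0.6]
width: 0.081
grip_force: 69.0
```

```bash
python3 st.py
```

```text
25.475 [ 0.46064642 -0.28060687  0.05939677] [-0.1  0.4 -0.6] [0.032 0.002 0.066] 0.08054303261344829
shift [0. 0. 0.] turn -0.2368 cur yaw deg -20.07 tilt [ 1.e-03 -7.e-04 -1.e+00]
```

In the slot without resistance; lower on.

Call:
step_arm:
  series: [0,0,0.005,0,0,0,0.01,0,0,0,0.014,0,0,0,0.017,0,0,0,0.0185,0,0,0,0.0185,0]

```text
time: 26.22
tool_pos: [0.46, -0.2802, 0.0411]
tcp_rot: [-0.547, -3.093, -0.001]
wrist_force: [-3.0, 1.8, 6.6]
width: 0.079
grip_force: 70.4
```

```bash
python3 st.py
```

```text
26.225 [ 0.45999963 -0.2801687   0.04108298] [-3.   1.8  6.6] [ 0.295  0.502 -0.019] 0.0786929610185545
shift [0. 0. 0.] turn -0.2368 cur yaw deg -20.07 tilt [-7.e-04  5.e-04 -1.e+00]
```

Seated at the same height as before. Release gently and withdraw.

Call:
step_arm:
  series: [0,0,-0.0005,0,0,0,-0.0005,0,0,0,-0.0005,0,0,0,-0.0005,0,0,0,-0.0005,0]
  gripper: 0.5

```text
time: 26.85
tool_pos: [0.4601, -0.2802, 0.0406]
tcp_rot: [-0.547, -3.093, -0.0]
wrist_force: [-0.3, 0.4, 0.1]
width: 0.502
grip_force: 0.0
```

Call:
step_arm:
  series: [0,0,-0.02,0,0,0,-0.06,0,0,0,-0.11,0,0,0,-0.11,0,0,0,-0.11,0,0,0,-0.11,0]

```text
time: 27.6
tool_pos: [0.459, -0.2795, 0.1489]
tcp_rot: [-0.547, -3.091, -0.002]
wrist_force: [0.1, 0.0, 0.3]
width: 0.498
grip_force: 0.0
```

```bash
python3 - <<'E'
from h import *
p=shot('wrist')
a=p['image'][160:300,230:400]; q=shot('side'); b=q['image'][335:415,280:360]
save({'image':np.hstack([cv2.resize(a,(420,346)),cv2.resize(b,(346,346))])},'w10.png')
for n,z in dict(key_bow=.057,block_seat=.032).items():
    for r in viewer.spot_point(p,n)[:1]: print(n,np.round(r['point'],1),round(r['score'],2),np.round(atz(p,r['point'],z),4))
E
```

```text
key_bow [315.3 247.2] 0.58 [ 0.4596 -0.2821  0.057 ]
block_seat [320.3 233.5] 0.86 [ 0.46   -0.2787  0.032 ]
```

View pics/w10.png

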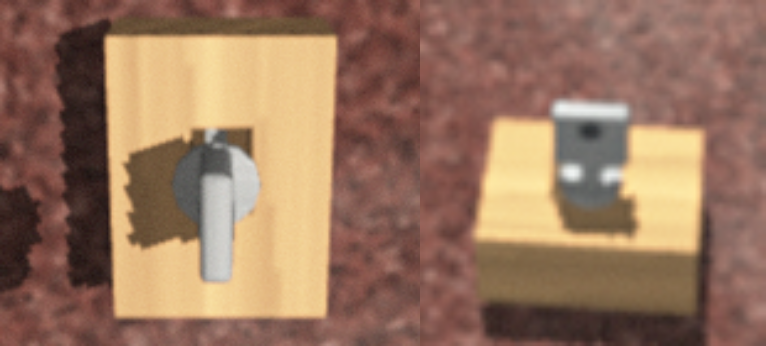

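The pictures show the key standing upright in its slot. Its bow is at (216,230) in the left half, the collar lies flat on the block, and the gripper is clear, so I'm handing in.

```bash
python3 -c "
from workcell import job
print(job.finish_job())"
```

```text
the job is handed in; nothing more can be done
None
```

I locked the chest and handed the job in at about 28 s. I turned the key clockwise to a firm stop at about 70°, and it came out of the lock without resistance. It stands upright in its block with the gripper clear. I judged the bolt home from the rising torque and from seeing it extended into the keeper, since the hand-in returned no verdict.

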